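# Clamp a terminal block with the coarse ring of a coaxial-knob stage

## Task

Lay the loose white terminal block lengthwise on the bed of the small clamping stage, upright, between the jaw and the stop bar, and let go of it. Then close the jaw by turning only the wide black outer ring of the stage's two concentric knobs, until the block is held end to end against the stop bar with a light force of about 8 N (it cracks above 18 N). The narrow red knob on top of the ring must stay as it is set, do not push the jaw itself with the gripper, leave the things around the stage where they are, and take the hand away.

Things in the scene. Friction and masses are not known exactly. Their poses are not given: they have to be found in the camera images.
- terminal_block: White strip of screw terminals, loose, 20 x 48 x 13 mm (x, y, z; solid up to 10 mm, screw collars above), about 30 g. Origin at the centre of its underside, y along its length, z up; it lies upright on the worktop. It can be gripped across its 20 mm width.
- stage: Grey clamping stage fixed to the worktop, yaw within 17 degrees. Flat bed 74 mm wide (x), y = -95 to +145 mm, top at stage z = 10 mm; origin on the worktop, z up. Jaw and stop bar act along y on the line x = 0. Dark drive housing at +y: 78 x 80 mm, y = 65 to 145, top at z = 34 mm; on it the two knobs, common upright axis at x = 0, y = 105 mm.
- bed_mid (a point): Point on the bed's top at stage x = 0, y = 0. Aluminium stop bar: fixed across the bed on the -y side, 64 mm wide (x), 16 mm thick, 18 mm high above the bed; its face toward the jaw lies anywhere from stage y = -34 to -52 mm, differently each time. The bar's place is not listed: see it with a camera or find it by feel.
- jaw: Aluminium sliding jaw, 44 mm wide (x), 20 mm high. Origin: at bed height, middle of the front face of its black rubber pad (40 mm wide); at the start at stage x = 0, y = +30 mm, fully open. Moves in stage -y 25 mm per radian of the outer ring, at most 37 mm, and stays where left. The pad is sprung: gives 1 mm per 4 N, up to 6 mm; the origin does not follow this give.
- ring_grip (a point): Centre of the wide black outer ring (coarse), on the axis at mid height, stage z = 44 mm. Ring 54 mm diameter, z = 36 to 52 mm. Starts at its open end; clockwise from above, up to 1.5 rad, closes the jaw. Friction about 0.38 N m, so it stays where left; each newton of clamping adds 0.025 N m to the closing torque (8 N: 0.2 N m). The frame turns with the ring.
- fine_mark (a point): Outer end of the white pointer line on top of the narrow red inner knob (fine control), 16 mm from the common axis, stage z = 71 mm. The inner knob is 36 mm in diameter and stands above the ring from z = 53 to 71 mm; it turns at the lightest touch, independently of the ring, and must not turn.
- flux_tin: Bystander: low round dark tin, 41 mm diameter, 19 mm high; origin at the centre of its underside.
- tape_roll: Bystander: roll of black insulating tape lying flat, 62 x 65 x 18 mm; origin at the centre of its underside.
- screwdriver: Bystander: small orange screwdriver lying near the front edge, 20 x 130 x 21 mm, along y; origin at the centre of its underside.
Mind the look-alikes: they are no part of the job. What is shaped like the terminal_block but green or yellow is not meant.

How it is judged:
By the outcome, as a careful person would: the job done as asked, in the order asked, and still so for the second after the job is handed in, with the robot touching nothing.
It also fails if it takes over 72 s, if anything falls off the work surface, if the arm or the gripper's body presses on something with over 40 N, if the wrist force passes 120 N, or if a joint passes its speed limit or range.

## Robot

A 7-joint arm with a two-finger parallel gripper is mounted at the origin on a cart in front of the work surface, level with it; the furniture and walls round the work are solid. World frame = base frame: x ahead of the robot, y to its left, z up, the work surface at z = 0. Lengths are in m, angles in degrees, forces in N, time in s.
With the tool pointing down it reaches from about 0.425 to 0.825 m from the base axis. Payload 3.6 kg.
Tool frame: the origin (TCP) lies at the very end of the fingers, on their centre line; the grasp point (between the pads) lies 19 mm behind it; z points along the fingers, y is the line along which they close (so a half turn about z gives the same grasp; the last joint's range is limited). The gripper opens to 93 mm and grips with 3 to 60 N. Pads are 15 mm wide; open, the fingers measure 128 mm over their backs; the gripper's body (75 mm by 188 mm) begins 65 mm behind the grasp point.
Start: joints at [72.164, 35.231, -0.722, 81.555, 0.464, 63.22, -2.315], TCP at [0.183, -0.624, 0.219] pointing down, gripper open.
Joint ranges: [-178.69, 178.69], [-17.37, 117.87], [-77.05, 75.6], [15.02, 138.74], [-78.02, 258.01], [0.78, 113.62], [-162.83, 162.83]. Speed limits (degrees/s): [159.86, 159.86, 180, 180, 180, 180, 180].

## Interface

Orientations are given as a 3x3 rotation matrix whose columns are the frame's x, y, z axes.
In Python, from cell import manip, viewer, spotter gives the robot as it stands.
- The arm moves only by the tool jog_arm, never from a script. Its argument "commands" is a list of rows, each an object with "delta_rot": the turn, a rotation vector about the tool's x, y, z in rad, a list of three; "linear": the shift along the tool's x, y, z in m, a list of three; "claw": the finger opening in m, from 0 to 0.093. A call has 1 to 8 rows; each row shifts and turns the commanded pose from where the row before left it, along the tool's axes as they then stand; what a row does not reach is not made up. A row lasts 1/10 s, in which the tool goes at most 50 mm and 8.59 degrees, less where a joint would pass 70% of its speed; a pose out of reach is approached as far as the arm can. A call is refused whole if a number of a shift passes 0.05 or a number of a turn 0.15, either way. A call with a gripper value outside its range is refused whole. The fingers move at their own pace and stop on an object; "grip_force" is the grip in N (left out, the last holds). Time passes only in rows, so rows that do not move let the fingers close. It gives the time, the measured TCP pose, the force, the opening and the grip force at its end, in the units of the state.
- manip.state(): the state, without advancing time (a new reading comes with each control period).
- viewer.capture(name): name is "side" or "top" or "wrist"; returns the picture (384x512x3 uint8, blue, green, red); there is no depth.
- viewer.camera_model(name): a dict with "intrinsics" (3x3 intrinsics, pixels), "R" (3x3) and "t" (3): a world point X has camera coordinates R X + t. Camera axes: x right, y down, z forward; pixel columns grow to the right and rows downward; lengths in m; the calibration is good to about 2 mm. The wrist camera is an equidistant fisheye: a pixel r from the principal point sees the ray r / f radians off the axis. A picture is of the moment at which its call begins: read the wrist's pose just before it. camera_model takes no time and is no camera call; for the wrist camera it gives the pose at the moment of the call.
- manip.job_done(): hands the job in; it is judged then, once.
Trained networks look in the newest picture that a camera, given by its name, has taken for a name from the list of things; names that differ only in an ending like _2 or _b are one class to them, and where a whole thing is asked for, a point or a joint stands for the part that bears it (a point fixed in the world has none). Each returns a list of dicts, best first, with "confidence" (0 to 1); they miss things now and then, are a little off and sometimes report something else, mostly with a low value. They report only what shows in the picture. A call takes as long as a camera call. They do not tell look-alikes from the thing itself.
- spotter.regions_of(label, camera): "pixels" (384x512 bool, what is visible of it) and "extent" ([left, top, right, bottom] in pixels, round what is visible of it).
The state is a dict: "clock": time; "joint_pos": joint angles; "qvel": joint speeds; "effort": joint torques, N m; "tool_pos": TCP position; "ee_rot": TCP orientation; "wrist_force": force on the tool from outside, world axes, zero at the start; "moment": the same for the moment, N m; "width": finger opening in m; "finger_force": force on a finger pad.
Only numpy, scipy, OpenCV 4.12 (cv2) and the standard library are available. Lean on these libraries where they do the work, as an engineer would, in place of code of your own. Each camera call takes 0.05 s, during which the arm holds its last target. There are 200 camera calls.

## Working session

There is one attempt and no reset: what is moved stays moved. The work goes in short steps, Python scripts to look and compute and a tool call to move; the robot and the scene stay as the last step left them, time stands still between calls to the robot, and variables do not carry over. Pictures are saved under pics/ and viewed, at most 10 in all, crops included, and the job is handed in when it is done.

Besides the shell and the picture viewer there is one more tool, called after "Emit:" as name([rows], argument=value, ...), one row to a line, values as JSON. jog_arm: Moves the arm, as the interface text tells. Its arguments: {"type":"object","properties":{"commands":{"type":"array"},"grip_force":{"type":"number"}},"required":["commands"]}

```bash
mkdir -p pics; ls; python3 - <<'E'
from cell import manip, viewer, spotter
import cv2, numpy as np
s=manip.state(); print(s)
for c in ("top","side"):
    im=viewer.capture(c); cv2.imwrite(f"pics/{c}0.png",im)
    m=viewer.camera_model(c); print(c,m)
    for l in ("terminal_block","stage","jaw","ring_grip","fine_mark","flux_tin","tape_roll","screwdriver"):
        for r in spotter.regions_of(l,c)[:4]:
            v,u=np.nonzero(r["pixels"]); print(l,round(r["confidence"],2),r["extent"],u.mean().round(1),v.mean().round(1))
E
```

```text
pics
{'clock': 0.0, 'joint_pos': array([72.16463008, 35.2896472 , -0.72135036, 81.64064169,  0.46535931,
       63.21914284, -2.31461188]), 'qvel': array([ 0.18389293,  0.04355151,  0.05925405, -0.00146617,  0.06568664,
       -0.14291381,  0.0305546 ]), 'effort': array([-3.57867757e-04, -4.58931899e+01,  2.08850722e-01, -1.65745997e+01,
       -6.10811915e-02,  2.05862493e-02,  2.33740066e-04]), 'tool_pos': array([ 0.18238535, -0.62306397,  0.2174807 ]), 'ee_rot': array([[ 9.59705695e-01,  2.81005979e-01, -7.87051225e-04],
       [ 2.81007072e-01, -9.59702612e-01,  2.43334473e-03],
       [-7.15506977e-05, -2.55646176e-03, -9.99996730e-01]]), 'wrist_force': array([ 0.16423145,  0.33898405, -0.52227327]), 'moment': array([ 0.03736758, -0.02016762,  0.01421977]), 'finger_force': 0.0, 'width': 0.09309031037755364}
top {'intrinsics': array([[421.71739004,   0.        , 253.49289747],
       [  0.        , 421.71739004, 193.64052824],
       [  0.        ,   0.        ,   1.        ]]), 'R': array([[ 0.05406267, -0.99852552,  0.0049009 ],
       [-0.97188872, -0.05374555, -0.22922419],
 
[... 982 characters left out ...]
1073 , -0.52295481]]), 't': array([-0.54667196, -0.02976054,  1.39520933])}
terminal_block 0.76 [194.6, 254.9, 217.5, 266.2] 203.6 259.1
terminal_block 0.7 [240.0, 234.1, 251.0, 252.4] 244.3 242.7
terminal_block 0.62 [231.3, 256.6, 247.4, 275.7] 239.1 265.7
terminal_block 0.61 [234.1, 284.5, 258.3, 303.8] 245.9 292.7
stage 0.75 [235.2, 164.7, 276.7, 229.3] 252.5 196.8
jaw 0.6 [244.1, 189.4, 258.5, 195.4] 252.0 193.0
ring_grip 0.62 [240.9, 170.5, 258.9, 182.6] 248.5 176.6
fine_mark 0.64 [242.5, 163.9, 254.0, 174.4] 249.0 168.3
flux_tin 0.65 [312.6, 187.7, 327.0, 199.4] 318.0 192.0
tape_roll 0.91 [303.6, 226.7, 333.9, 249.1] 317.1 235.8
screwdriver 0.63 [190.4, 218.6, 204.3, 255.0] 196.4 233.8
```

```bash
cat > h.py <<'E'
import numpy as np, cv2
from cell import manip, viewer, spotter
def ray(cam,u,v,z,m=None):
    m=m or viewer.camera_model(cam); K=m["intrinsics"]; R=np.array(m["R"]); t=np.array(m["t"])
    p=np.array([(u-K[0,2])/K[0,0],(v-K[1,2])/K[1,1]])
    if cam=="wrist":
        r=np.hypot(*p); d=np.array([*(p/max(r,1e-9)*np.sin(r)),np.cos(r)])
    else: d=np.array([*p,1])
    c=-R.T@t; d=R.T@d
    return c+d*(z-c[2])/d[2]
def proj(cam,X,m=None):
    m=m or viewer.camera_model(cam); K=m["intrinsics"]
    x=np.array(m["R"])@np.array(X)+m["t"]
    if cam=="wrist":
        r=np.hypot(x[0],x[1]); th=np.arctan2(r,x[2]); q=x[:2]/max(r,1e-9)*th
    else: q=x[:2]/x[2]
    return K[:2,:2]@q+K[:2,2]
E
python3 - <<'E'
from h import *
t=cv2.imread("pics/top0.png"); s=cv2.imread("pics/side0.png")
a=cv2.resize(t[110:300,140:400],None,fx=3,fy=3,interpolation=cv2.INTER_CUBIC); cv2.imwrite("pics/a.png",a)
for n,u,v in [("b1",289.5,226.7),("b2",327.9,236.9),("b3",367.3,233.4),("b4",313.4,272.5)]: print(n,ray("top",u,v,.006))
for n,u,v in [("s1",203.6,259.1),("s2",244.3,242.7),("s3",239,265.7),("s4",246,292.7)]: print(n,ray("side",u,v,.006))
print("knob",ray("top",173.6,209.1,.044),ray("side",248.5,176.6,.044),ray("top",171.1,206.3,.07),ray("side",249,168.3,.065))
E
```

```text
b1 [ 0.48471962 -0.32172862  0.006     ]
b2 [ 0.46652059 -0.40786946  0.006     ]
b3 [ 0.47916792 -0.49558373  0.006     ]
b4 [ 0.38679756 -0.37730912  0.006     ]
s1 [ 0.38968555 -0.38091394  0.006     ]
s2 [ 0.483002   -0.32924467  0.006     ]
s3 [ 0.46829875 -0.41164161  0.006     ]
s4 [ 0.48021551 -0.49869825  0.006     ]
knob [ 0.50332052 -0.06678143  0.044     ] [ 0.50534039 -0.08139254  0.044     ] [ 0.50415952 -0.06610471  0.07      ] [ 0.50791113 -0.07272981  0.065     ]
```

View pics/a.png

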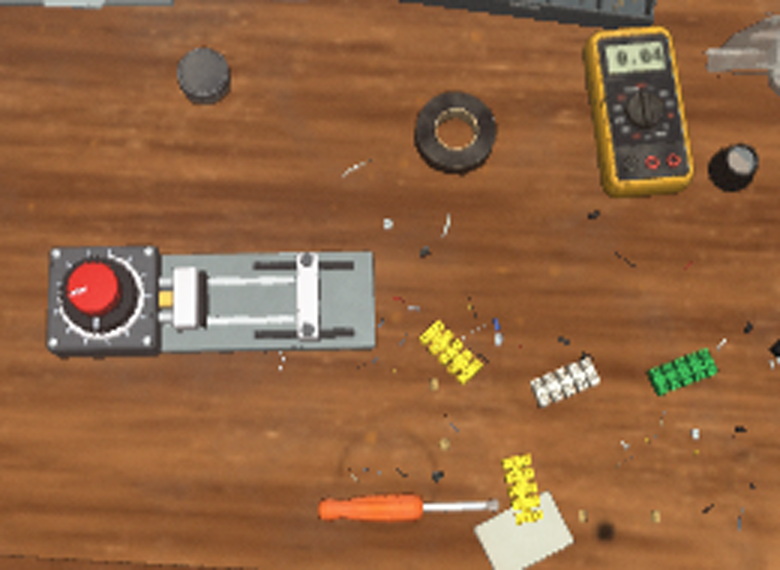

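The top view shows four strips: white at (328,237), yellow at (289,227) and (313,272), and green at (367,233). Only the white one fits, at about world (0.467, -0.409). I'll move over it and confirm from close up.

Emit:
jog_arm([
  {"linear": [0.0417, -0.0156, 0.003], "claw": 0.05},
  {"linear": [0.0417, -0.0156, 0.003]},
  {"linear": [0.0417, -0.0156, 0.003]},
  {"linear": [0.0417, -0.0156, 0.003]},
  {"linear": [0.0417, -0.0156, 0.003]},
  {"linear": [0.0417, -0.0156, 0.003]},
  {"linear": [0.0417, -0.0156, 0.003]},
  {"linear": [0.0417, -0.0156, 0.003]},
])

```text
invalid input
```

```bash
python3 - <<'E'
from h import *
viewer.capture("wrist") ; s=manip.state(); 
m=viewer.camera_model("wrist"); im=viewer.capture("wrist")
print(s["tool_pos"],s["ee_rot"].round(3),s["clock"],s["width"]); print(m)
for l in ("terminal_block","jaw","ring_grip","fine_mark","stage"):
    for r in spotter.regions_of(l,"wrist")[:4]:
        mk=r["pixels"].astype(np.uint8); v,u=np.nonzero(mk); print(l,round(r["confidence"],2),r["extent"],u.mean().round(1),v.mean().round(1))
        if l=="terminal_block":
            P=np.array([ray("wrist",a,b,.010,m)[:2] for a,b in zip(u,v)]); c,wh,an=cv2.minAreaRect(P.astype(np.float32)*1000); print("   ",im[v,u].mean(0).round(),P.mean(0),c,wh,an)
cv2.imwrite("pics/w1.png",cv2.resize(im,(800,600)))
E
```

```text
[ 0.18265036 -0.62380009  0.2186676 ] [[ 0.96   0.281  0.   ]
 [ 0.281 -0.96  -0.   ]
 [ 0.     0.    -1.   ]] 0.95 0.09301391748323816
{'intrinsics': array([[297.31863964,   0.        , 258.19117226],
       [  0.        , 297.31863964, 186.38781141],
       [  0.        ,   0.        ,   1.        ]]), 'R': array([[ 2.80502764e-01, -9.59852922e-01, -7.53863105e-04],
       [-9.18505097e-01, -2.68647345e-01,  2.90132711e-01],
       [-2.78687254e-01, -8.06906004e-02, -9.56986124e-01]]), 't': array([-0.65038076, -0.03306441,  0.3920771 ])}
```

View pics/w1.png

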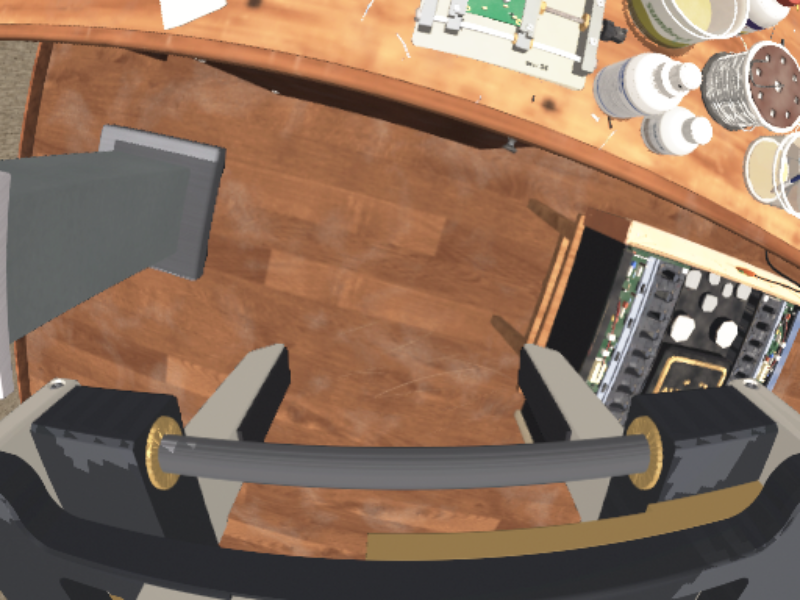

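The arm hasn't moved, because the call was refused; the rows probably need every field. The view shows the floor and the worktop edge, with the path ahead clear at this height.

Emit:
jog_arm([
  {"linear": [0.0417, -0.0156, 0.0], "delta_rot": [0, 0, 0], "claw": 0.05},
  {"linear": [0.0417, -0.0156, 0.0], "delta_rot": [0, 0, 0], "claw": 0.05},
  {"linear": [0.0417, -0.0156, 0.0], "delta_rot": [0, 0, 0], "claw": 0.05},
  {"linear": [0.0417, -0.0156, 0.0], "delta_rot": [0, 0, 0], "claw": 0.05},
  {"linear": [0.0417, -0.0156, 0.005], "delta_rot": [0, 0, 0], "claw": 0.05},
  {"linear": [0.0417, -0.0156, 0.005], "delta_rot": [0, 0, 0], "claw": 0.05},
  {"linear": [0.0417, -0.0156, 0.005], "delta_rot": [0, 0, 0], "claw": 0.05},
  {"linear": [0.0417, -0.0156, 0.005], "delta_rot": [0, 0, 0], "claw": 0.05},
], grip_force=10)

```text
clock: 2.05
tool_pos: [0.4691, -0.4092, 0.1987]
ee_rot: [[0.96, 0.281, 0.0], [0.281, -0.96, -0.0], [0.0, 0.001, -1.0]]
wrist_force: [0.6, -0.1, 0.2]
width: 0.0498
finger_force: 0.0
```

```bash
cat > look.py <<'E'
from h import *
import sys
def look(name,labels=("terminal_block","jaw","ring_grip","fine_mark","stage")):
    viewer.capture("wrist"); s=manip.state()
    m=viewer.camera_model("wrist"); im=viewer.capture("wrist")
    print(s["tool_pos"],s["ee_rot"].round(3).tolist(),s["clock"],s["width"],s["wrist_force"])
    for l in labels:
        for r in spotter.regions_of(l,"wrist")[:4]:
            mk=r["pixels"]; v,u=np.nonzero(mk); print(l,round(r["confidence"],2),r["extent"],u.mean().round(1),v.mean().round(1))
            if l=="terminal_block":
                P=np.array([ray("wrist",a,b,.010,m)[:2] for a,b in zip(u,v)]); c,wh,an=cv2.minAreaRect(P.astype(np.float32)*1000); print("   ",im[v,u].mean(0).round(),P.mean(0),c,wh,an)
    np.savez("pics/"+name+".npz",im=im,**{k:np.array(x) for k,x in m.items()})
    cv2.imwrite("pics/"+name+".png",cv2.resize(im,(800,600)))
    return im,m
if __name__=="__main__": look(sys.argv[1])
E
python3 look.py w2
```

```text
[ 0.47800583 -0.39992798  0.19762335] [[0.956, 0.294, 0.007], [0.294, -0.956, 0.008], [0.009, -0.005, -1.0]] 2.1 0.05018585627542613 [ 4.85384654  4.63525493 -0.22040184]
terminal_block 0.72 [218.6, 210.1, 232.8, 243.5] 223.6 223.6
    [ 90. 198. 225.] [ 0.39348711 -0.37818523] (390.55859375, -378.5909423828125) (48.200782775878906, 21.979934692382812) 14.19875431060791
terminal_block 0.64 [184.6, 126.6, 217.7, 166.4] 200.5 143.2
    [125. 226. 241.] [ 0.48688037 -0.32337615] (487.1089782714844, -323.17242431640625) (47.16815948486328, 22.555482864379883) 46.48825454711914
terminal_block 0.63 [311.8, 176.1, 350.7, 196.4] 330.0 187.0
    [ 86. 146.  82.] [ 0.48136626 -0.49342043] (481.0882873535156, -493.61798095703125) (23.888341903686523, 50.03608703613281) 23.77943992614746
terminal_block 0.57 [241.6, 163.8, 282.1, 187.6] 262.9 175.4
    [186. 200. 210.] [ 0.4703925 -0.4077936] (469.8810119628906, -407.36138916015625) (21.852188110351562, 47.8802490234375) 25.12624740600586
jaw 0.86 [51.4, 71.9, 81.4, 106.3] 66.9 88.4
ring_grip 0.63 [15.2, 69.8, 43.0, 109.9] 31.5 85.3
fine_mark 0.89 [4.4, 73.2, 31.7, 99.1] 16.4 84.7
stage 0.95 [3.9, 55.3, 173.1, 131.7] 85.5 90.4
```

View pics/w2.png

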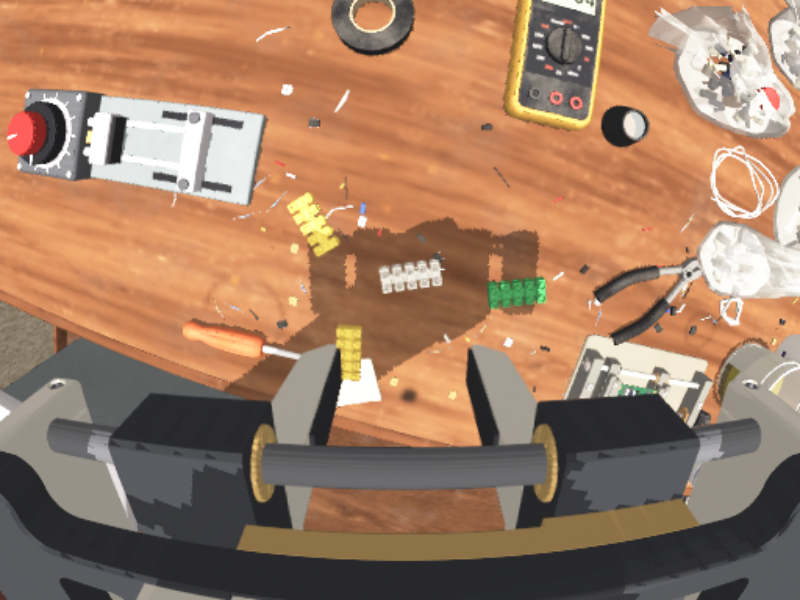

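The white strip is at wrist pixel (263,175), world about (0.470, -0.408). The yellow ones are at (200,143) and (224,224), and the green one is at (330,187). The only white block is the target, and this close view confirms it. Next I'll check joint 7 and the settled pose.

```bash
python3 - <<'E'
from h import *
s=manip.state(); print(s["joint_pos"].round(1),s["tool_pos"],s["ee_rot"].round(3).tolist())
for l in ("terminal_block",):
    im=viewer.capture("top")
    for r in spotter.regions_of(l,"top"):
        v,u=np.nonzero(r["pixels"]); 
        if im[v,u].mean(0)[0]>150: P=np.array([ray("top",a,b,.010)[:2] for a,b in zip(u,v)]); print(P.mean(0),cv2.minAreaRect(P.astype(np.float32)*1000))
# stage from start top picture: crop px/3+offset
f=lambda a,b,z: ray("top",140+a/3,110+b/3,z)[:2].round(4)
print("bed end",f(374,252,.01),f(375,347,.01)); print("housing",f(50,248,.034),f(157,246,.034),f(160,352,.034),f(55,355,.034)); print("stop face",f(297,256,.028),f(297,337,.028), "ring",ray("top",173.6,209.1,.048))
E
```

```text
[ 40.3  33.7  -1.4  88.    1.1  58.3 -35.3] [ 0.46597469 -0.41216592  0.19885809] [[0.961, 0.278, -0.001], [0.278, -0.961, -0.001], [-0.001, 0.001, -1.0]]
bed end [ 0.5557 -0.2626] [ 0.4834 -0.2668]
housing [ 0.5399 -0.0239] [ 0.5458 -0.1023] [ 0.4675 -0.1114] [ 0.4611 -0.036 ]
stop face [ 0.5453 -0.2055] [ 0.4848 -0.2092] ring [ 0.50257449 -0.06757446  0.048     ]
```

Emit:
jog_arm([
  {"linear": [0, 0, 0.005], "delta_rot": [0, 0, -0.143], "claw": 0.05},
  {"linear": [0, 0, 0.005], "delta_rot": [0, 0, -0.143], "claw": 0.05},
  {"linear": [0, 0, 0.005], "delta_rot": [0, 0, -0.143], "claw": 0.05},
  {"linear": [0, 0, 0.005], "delta_rot": [0, 0, -0.143], "claw": 0.05},
  {"linear": [0, 0, 0.005], "delta_rot": [0, 0, -0.143], "claw": 0.05},
  {"linear": [0, 0, 0.005], "delta_rot": [0, 0, -0.143], "claw": 0.05},
  {"linear": [0, 0, 0.005], "delta_rot": [0, 0, -0.143], "claw": 0.05},
  {"linear": [0, 0, 0.005], "delta_rot": [0, 0, -0.143], "claw": 0.05},
])

```text
clock: 3.3
tool_pos: [0.4666, -0.4115, 0.1587]
ee_rot: [[0.138, 0.99, -0.0], [0.99, -0.138, -0.001], [-0.001, -0.0, -1.0]]
wrist_force: [-0.3, 0.4, 0.0]
width: 0.0498
finger_force: 0.0
```

Emit:
jog_arm([
  {"linear": [0, 0, 0.005], "delta_rot": [0, 0, -0.143], "claw": 0.05},
  {"linear": [0, 0, 0.005], "delta_rot": [0, 0, -0.143], "claw": 0.05},
  {"linear": [0, 0, 0.005], "delta_rot": [0, 0, -0.143], "claw": 0.05},
  {"linear": [0, 0, 0.005], "delta_rot": [0, 0, -0.143], "claw": 0.05},
  {"linear": [0, 0, 0], "delta_rot": [0, 0, 0], "claw": 0.05},
  {"linear": [0, 0, 0], "delta_rot": [0, 0, 0], "claw": 0.05},
])

```text
clock: 3.9
tool_pos: [0.467, -0.4112, 0.1387]
ee_rot: [[-0.412, 0.911, -0.0], [0.911, 0.412, -0.0], [-0.0, -0.0, -1.0]]
wrist_force: [-0.5, -0.3, 0.4]
width: 0.0504
finger_force: 0.0
```

```bash
python3 look.py w3
```

```text
[ 0.46734434 -0.41101344  0.13899317] [[-0.413, 0.911, 0.0], [0.911, 0.413, -0.0], [-0.001, 0.0, -1.0]] 3.95 0.05026416996100893 [ 0.06987143 -0.19138479 -0.2953325 ]
terminal_block 0.92 [175.6, 106.5, 225.2, 132.7] 199.7 118.1
    [118. 223. 241.] [ 0.38909798 -0.37816971] (388.6075134277344, -378.0911865234375) (47.23325729370117, 19.72921371459961) 14.617293357849121
terminal_block 0.67 [288.0, 91.8, 333.2, 127.7] 311.3 106.8
    [152. 242. 249.] [ 0.48562769 -0.32216551] (485.6407165527344, -322.23211669921875) (48.320247650146484, 21.4204044342041) 48.14191818237305
terminal_block 0.59 [249.8, 152.1, 268.5, 200.1] 259.6 174.6
    [206. 217. 224.] [ 0.46783087 -0.40700123] (467.68341064453125, -407.25250244140625) (19.21319007873535, 48.15570068359375) 26.80649757385254
fine_mark 0.46 [336.1, 0.8, 425.9, 86.3] 378.8 39.6
stage 0.59 [335.0, 0.4, 425.1, 86.7] 378.6 39.6
```

Emit:
jog_arm([
  {"linear": [0.0034, 0.002, 0.03], "delta_rot": [0, 0, -0.04], "claw": 0.05},
  {"linear": [0, 0, 0.035], "delta_rot": [0, 0, 0], "claw": 0.05},
  {"linear": [0, 0, 0.035], "delta_rot": [0, 0, 0], "claw": 0.05},
  {"linear": [0, 0, 0.025], "delta_rot": [0, 0, 0], "claw": 0.05},
  {"linear": [0, 0, 0.01], "delta_rot": [0, 0, 0], "claw": 0.05},
  {"linear": [0, 0, 0], "delta_rot": [0, 0, 0], "claw": 0.015},
  {"linear": [0, 0, 0], "delta_rot": [0, 0, 0], "claw": 0.015},
  {"linear": [0, 0, 0], "delta_rot": [0, 0, 0], "claw": 0.015},
], grip_force=12)

```text
clock: 5.05
tool_pos: [0.4692, -0.4069, 0.0053]
ee_rot: [[-0.453, 0.892, 0.002], [0.892, 0.453, -0.002], [-0.003, 0.001, -1.0]]
wrist_force: [0.7, -0.5, 0.6]
width: 0.0305
finger_force: 0.0
```

Emit:
jog_arm([
  {"linear": [0, 0, 0], "delta_rot": [0, 0, 0], "claw": 0.015},
  {"linear": [0, 0, 0], "delta_rot": [0, 0, 0], "claw": 0.015},
  {"linear": [0, 0, 0], "delta_rot": [0, 0, 0], "claw": 0.015},
  {"linear": [0, 0, 0], "delta_rot": [0, 0, 0], "claw": 0.015},
])

```text
clock: 5.45
tool_pos: [0.4686, -0.4069, 0.0048]
ee_rot: [[-0.453, 0.892, 0.001], [0.892, 0.453, -0.001], [-0.002, 0.0, -1.0]]
wrist_force: [-0.3, 1.0, 6.0]
width: 0.02
finger_force: 12.0
```

Emit:
jog_arm([
  {"linear": [0, 0, -0.03], "delta_rot": [0, 0, 0], "claw": 0.015},
  {"linear": [0, 0, -0.04], "delta_rot": [0, 0, 0.131], "claw": 0.015},
  {"linear": [0, 0, -0.04], "delta_rot": [0, 0, 0.131], "claw": 0.015},
  {"linear": [0, 0, -0.02], "delta_rot": [0, 0, 0.131], "claw": 0.015},
  {"linear": [0.035, 0.0155, 0], "delta_rot": [0, 0, 0], "claw": 0.015},
  {"linear": [0.035, 0.0155, 0], "delta_rot": [0, 0, 0], "claw": 0.015},
  {"linear": [0.035, 0.0155, 0], "delta_rot": [0, 0, 0], "claw": 0.015},
  {"linear": [0, 0, 0], "delta_rot": [0, 0, 0], "claw": 0.015},
])

```text
clock: 6.25
tool_pos: [0.5095, -0.2897, 0.1341]
ee_rot: [[-0.088, 0.996, 0.002], [0.996, 0.088, 0.006], [0.005, 0.003, -1.0]]
wrist_force: [0.5, 0.0, -0.6]
width: 0.0196
finger_force: 12.0
```

```bash
python3 look.py w4
```

```text
[ 0.50792646 -0.29387884  0.1338751 ] [[-0.084, 0.996, 0.001], [0.996, 0.084, 0.002], [0.002, 0.001, -1.0]] 6.3 0.019817834157518633 [ 0.37832723 -0.67508393 -1.02392709]
terminal_block 0.67 [237.5, 196.8, 276.5, 272.7] 258.4 232.8
    [195. 207. 214.] [ 0.51406274 -0.35354436] (514.4288940429688, -356.3097839355469) (35.8335075378418, 91.14119720458984) 4.773501873016357
terminal_block 0.67 [129.3, 229.4, 169.5, 253.5] 149.0 240.4
    [125. 226. 238.] [ 0.39005296 -0.3754308 ] (389.0074157714844, -375.559326171875) (51.795467376708984, 23.89190673828125) 14.160528182983398
terminal_block 0.6 [214.9, 184.6, 254.6, 227.3] 232.1 203.4
    [ 92. 199. 226.] [ 0.48385478 -0.32144459] (485.31549072265625, -320.8494567871094) (49.5988655090332, 20.776203155517578) 46.94373321533203
jaw 0.64 [250.9, 0.0, 305.3, 26.3] 277.8 12.2
stage 0.63 [239.1, 0.7, 316.0, 151.0] 275.7 72.2
```

View pics/w4.png

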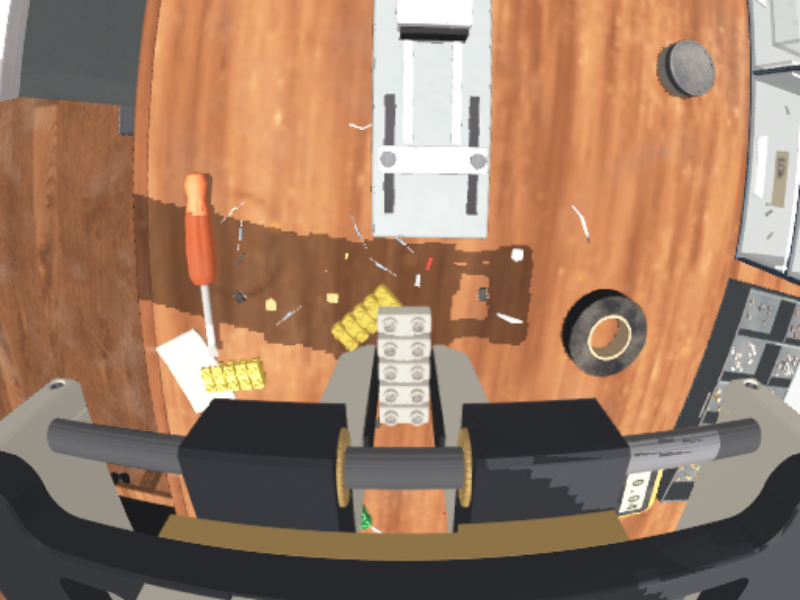

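The block is held, with its top at (404,365) in the 800-px picture, upright and along the tool x axis. The stage is ahead: bed end corners at (372,236) and (489,237), the stop bar's jaw-side top edge at row ~146, and the pad's bottom edge at row ~40.

```bash
python3 - <<'E'
from h import *
d=np.load("pics/w4.npz"); m={k:d[k] for k in("intrinsics","R","t")}
f=lambda a,b,z: ray("wrist",a*.64,b*.64,z,m)[:2]
p=lambda *a:print(*[x.round(4) if hasattr(x,"round") else x for x in a])
bl,br=f(372,236,.01),f(489,237,.01); p("bedend",bl,br,np.linalg.norm(br-bl),np.degrees(np.arctan2(*(br-bl)[::-1])))
a=(bl+br)/2
for n,z,q in [("stoptop-jawside",.028,[(380,146),(488,147)]),("stoptop-near",.028,[(380,173),(488,174)]),("jaw pad edge",.03,[(400,38),(468,40)]),("bededgeL",.01,[(374,100)]),("R",.01,[(490.5,100)])]:
    for c in q: p(n,f(*c,z))
for n,z,q in [("blk front",.142,[(379,308),(431,308)]),("blk back",.142,[(380,425),(429,425)])]:
    for c in q: p(n,f(*c,z))
# edge sharpening: column profile through bar
g=cv2.cvtColor(d["im"],cv2.COLOR_BGR2GRAY)
print(g[85:118,250].tolist()); print(g[85:118,272].tolist()); print(g[85:118,300].tolist())
E
```

```text
bedend [ 0.4866 -0.2659] [ 0.5609 -0.26  ] 0.0746 4.5378
stoptop-jawside [ 0.4882 -0.2093]
stoptop-jawside [ 0.5506 -0.2038]
stoptop-near [ 0.4894 -0.2251]
stoptop-near [ 0.5523 -0.2197]
jaw pad edge [ 0.4943 -0.1445]
jaw pad edge [ 0.5332 -0.1415]
bededgeL [ 0.4813 -0.1805]
R [ 0.5527 -0.1733]
blk front [ 0.4975 -0.268 ]
blk front [ 0.5162 -0.2664]
blk back [ 0.5011 -0.3176]
blk back [ 0.5207 -0.316 ]
[107, 107, 107, 108, 107, 108, 108, 107, 241, 255, 255, 255, 226, 181, 181, 179, 179, 179, 178, 176, 174, 212, 255, 255, 255, 228, 104, 103, 104, 103, 103, 104, 103]
[238, 238, 238, 238, 238, 237, 238, 238, 220, 255, 255, 255, 255, 255, 255, 255, 255, 255, 255, 255, 255, 255, 255, 255, 255, 252, 228, 238, 238, 238, 238, 238, 238]
[142, 150, 161, 135, 117, 131, 110, 110, 107, 234, 255, 255, 255, 255, 255, 252, 247, 249, 247, 254, 255, 255, 255, 255, 255, 255, 160, 89, 95, 96, 95, 95, 95]
```

Emit:
jog_arm([
  {"linear": [0.037, 0.0053, 0], "delta_rot": [0, 0, 0], "claw": 0.015},
  {"linear": [0.037, 0.0053, 0], "delta_rot": [0, 0, 0], "claw": 0.015},
  {"linear": [0.0365, 0.0054, 0.02], "delta_rot": [0, 0, 0], "claw": 0.015},
  {"linear": [0, 0, 0.03], "delta_rot": [0, 0, 0], "claw": 0.015},
  {"linear": [0, 0, 0.015], "delta_rot": [0, 0, 0], "claw": 0.015},
  {"linear": [0, 0, 0], "delta_rot": [0, 0, 0], "claw": 0.015},
  {"linear": [0, 0, 0], "delta_rot": [0, 0, 0], "claw": 0.015},
])

```text
clock: 7.3
tool_pos: [0.514, -0.1876, 0.0688]
ee_rot: [[-0.075, 0.997, 0.0], [0.997, 0.075, -0.0], [-0.0, 0.0, -1.0]]
wrist_force: [-0.8, 0.2, -0.8]
width: 0.0197
finger_force: 12.0
```

```bash
python3 look.py w5
```

```text
[ 0.51448601 -0.18758986  0.06938094] [[-0.075, 0.997, 0.002], [0.997, 0.075, -0.0], [-0.001, 0.002, -1.0]] 7.35 0.0195712558770818 [-0.2710857  -0.60929003  1.37610418]
terminal_block 0.92 [241.3, 195.1, 275.3, 272.7] 258.3 232.3
    [200. 211. 217.] [ 0.51743641 -0.21595999] (517.8446044921875, -218.16107177734375) (27.922359466552734, 72.0002670288086) 3.1210672855377197
jaw 0.96 [226.5, 93.2, 295.6, 145.4] 261.0 122.3
jaw 0.18 [440.1, 121.4, 479.1, 168.0] 459.0 144.7
ring_grip 0.83 [216.6, 0.7, 304.0, 79.1] 260.3 45.9
fine_mark 0.84 [226.9, 1.6, 296.2, 57.9] 261.7 28.0
stage 0.85 [203.5, 0.7, 318.2, 279.7] 260.8 102.7
```

View pics/w5.png

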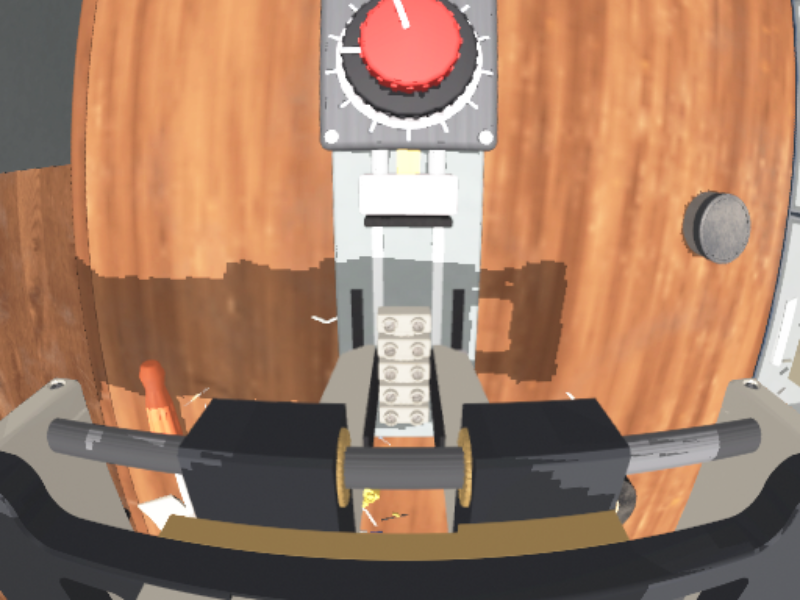

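```bash
python3 - <<'E'
from h import *
d=np.load("pics/w5.npz"); m={k:d[k] for k in("intrinsics","R","t")}
f=lambda a,b,z: ray("wrist",a*.64,b*.64,z,m)[:2]
p=lambda n,a,b:print(n,a.round(4),b.round(4),((a+b)/2).round(4),np.linalg.norm(b-a).round(4),np.degrees(np.arctan2(*(b-a)[::-1])).round(2))
p("bed far",f(334,160,.01),f(483,160,.01)); p("bed near",f(338,300,.01),f(480,300,.01))
p("pad front top z.03",f(364,226,.03),f(453,226,.03)); p("pad front z.01",f(364,226,.01),f(453,226,.01)); p("jaw top",f(359,213,.03),f(457,213,.03))
p("housing z.034",f(322,148,.034),f(496,148,.034))
p("ring z.052",f(336,50,.052),f(477,50,.052)); p("slots",f(357,300,.01),f(459,300,.01))
p("blk front",f(378,308,.077),f(431,308,.077)); p("blk back",f(379,425,.077),f(430,425,.077))
E
```

```text
bed far [ 0.4761 -0.1118] [ 0.5477 -0.1063] [ 0.5119 -0.109 ] 0.0718 4.41
bed near [ 0.4812 -0.1823] [ 0.5539 -0.1769] [ 0.5176 -0.1796] 0.0729 4.23
pad front top z.03 [ 0.494 -0.14 ] [ 0.5336 -0.137 ] [ 0.5138 -0.1385] 0.0397 4.33
pad front z.01 [ 0.4926 -0.1433] [ 0.5361 -0.14  ] [ 0.5143 -0.1416] 0.0436 4.33
jaw top [ 0.4914 -0.1343] [ 0.5348 -0.131 ] [ 0.5131 -0.1327] 0.0436 4.34
housing z.034 [ 0.474  -0.1063] [ 0.5487 -0.1005] [ 0.5113 -0.1034] 0.075 4.44
ring z.052 [ 0.4798 -0.0666] [ 0.5344 -0.0624] [ 0.5071 -0.0645] 0.0548 4.47
slots [ 0.491  -0.1816] [ 0.543  -0.1777] [ 0.517  -0.1796] 0.0522 4.23
blk front [ 0.5039 -0.1618] [ 0.523  -0.1604] [ 0.5134 -0.1611] 0.0191 4.23
blk back [ 0.507  -0.2116] [ 0.5275 -0.2101] [ 0.5172 -0.2109] 0.0205 4.15
```

Emit:
jog_arm([
  {"linear": [0.0054, 0.0025, 0.01], "delta_rot": [0, 0, 0], "claw": 0.015},
  {"linear": [0, 0, 0.02], "delta_rot": [0, 0, 0], "claw": 0.015},
  {"linear": [0, 0, 0.015], "delta_rot": [0, 0, 0], "claw": 0.015},
  {"linear": [0, 0, 0.006], "delta_rot": [0, 0, 0], "claw": 0.015},
  {"linear": [0, 0, 0], "delta_rot": [0, 0, 0], "claw": 0.015},
  {"linear": [0, 0, 0], "delta_rot": [0, 0, 0], "claw": 0.015},
])

```text
clock: 8.25
tool_pos: [0.5163, -0.1809, 0.0179]
ee_rot: [[-0.077, 0.997, 0.001], [0.997, 0.077, 0.0], [0.0, 0.001, -1.0]]
wrist_force: [-0.3, 0.4, -0.7]
width: 0.0196
finger_force: 12.0
```

Emit:
jog_arm([
  {"linear": [0, 0, 0.0015], "delta_rot": [0, 0, 0], "claw": 0.015},
  {"linear": [0, 0, 0.001], "delta_rot": [0, 0, 0], "claw": 0.015},
  {"linear": [0, 0, 0], "delta_rot": [0, 0, 0], "claw": 0.015},
  {"linear": [0, 0, 0], "delta_rot": [0, 0, 0], "claw": 0.015},
])

```text
clock: 8.65
tool_pos: [0.516, -0.1812, 0.0154]
ee_rot: [[-0.077, 0.997, 0.0], [0.997, 0.077, -0.0], [-0.0, 0.0, -1.0]]
wrist_force: [0.5, 0.2, -0.9]
width: 0.0197
finger_force: 12.0
```

Emit:
jog_arm([
  {"linear": [0, 0, 0.001], "delta_rot": [0, 0, 0], "claw": 0.015},
  {"linear": [0, 0, 0], "delta_rot": [0, 0, 0], "claw": 0.015},
  {"linear": [0, 0, 0], "delta_rot": [0, 0, 0], "claw": 0.015},
])

```text
clock: 8.95
tool_pos: [0.5162, -0.1812, 0.0148]
ee_rot: [[-0.077, 0.997, 0.001], [0.997, 0.077, -0.0], [-0.0, 0.001, -1.0]]
wrist_force: [-1.4, 0.7, 5.1]
width: 0.0197
finger_force: 12.0
```

Emit:
jog_arm([
  {"linear": [0, 0, 0], "delta_rot": [0, 0, 0], "claw": 0.036},
  {"linear": [0, 0, 0], "delta_rot": [0, 0, 0], "claw": 0.036},
  {"linear": [0, 0, 0], "delta_rot": [0, 0, 0], "claw": 0.036},
  {"linear": [0, 0, -0.02], "delta_rot": [0, 0, 0], "claw": 0.036},
  {"linear": [0, 0, -0.04], "delta_rot": [0, 0, 0], "claw": 0.036},
  {"linear": [0, 0, -0.04], "delta_rot": [0, 0, 0], "claw": 0.06},
  {"linear": [-0.03, 0, -0.02], "delta_rot": [0, 0, 0], "claw": 0.093},
  {"linear": [-0.02, 0, 0], "delta_rot": [0, 0, 0], "claw": 0.093},
])

```text
clock: 9.75
tool_pos: [0.5221, -0.2329, 0.1378]
ee_rot: [[-0.077, 0.997, 0.007], [0.997, 0.077, -0.003], [-0.004, 0.007, -1.0]]
wrist_force: [1.0, -0.9, 0.8]
width: 0.0556
finger_force: 0.0
```

```bash
python3 look.py w6; python3 - <<'E'
from h import *
im=np.load("pics/w6.npz")["im"]; cv2.imwrite("pics/w6c.png",cv2.resize(im[0:270,160:360],None,fx=2.2,fy=2.2,interpolation=cv2.INTER_CUBIC))
E
```

```text
[ 0.52048706 -0.23766324  0.13578161] [[-0.071, 0.997, 0.004], [0.997, 0.071, -0.006], [-0.006, 0.003, -1.0]] 9.8 0.05948751640871924 [-0.13618462 -3.20610216 -0.9241583 ]
terminal_block 0.82 [246.7, 100.6, 268.1, 152.5] 257.9 124.2
    [249. 251. 251.] [ 0.51758936 -0.18268766] (517.6369018554688, -182.1661834716797) (21.482624053955078, 48.52376937866211) 4.37594747543335
jaw 0.57 [233.3, 42.3, 283.2, 77.3] 257.5 62.3
ring_grip 0.86 [225.0, 0.1, 286.6, 28.2] 256.4 12.6
fine_mark 0.55 [236.5, 3.2, 276.3, 10.7] 256.5 4.0
stage 0.82 [215.0, 1.5, 299.5, 201.7] 256.8 88.7
stage 0.2 [245.1, 100.6, 268.1, 148.9] 257.8 124.1
```

View pics/w6c.png

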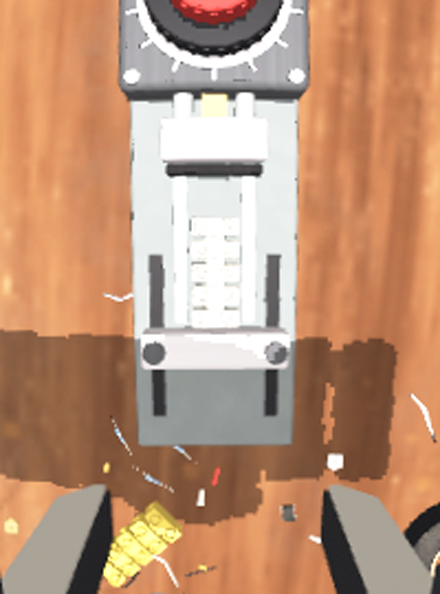

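The block lies upright on the bed, centred between the rails at crop (215,270), with its end just short of the stop bar at row 330. The pad is at row 170. Next I'll move over the ring axis at about (0.507, -0.065).

Emit:
jog_arm([
  {"linear": [0.0417, 0, 0], "delta_rot": [0, 0, 0], "claw": 0.093},
  {"linear": [0.0417, 0, 0], "delta_rot": [0, 0, 0], "claw": 0.093},
  {"linear": [0.0417, 0, 0], "delta_rot": [0, 0, 0], "claw": 0.093},
  {"linear": [0.0417, 0, 0], "delta_rot": [0, 0, 0], "claw": 0.093},
  {"linear": [0, 0, 0], "delta_rot": [0, 0, -0.135], "claw": 0.093},
  {"linear": [0, 0, 0], "delta_rot": [0, 0, -0.135], "claw": 0.093},
  {"linear": [0, 0, 0], "delta_rot": [0, 0, -0.135], "claw": 0.093},
  {"linear": [0, 0, 0], "delta_rot": [0, 0, -0.135], "claw": 0.093},
])

```text
clock: 10.9
tool_pos: [0.5065, -0.0631, 0.1339]
ee_rot: [[-0.585, 0.811, -0.001], [0.811, 0.585, 0.001], [0.001, -0.0, -1.0]]
wrist_force: [0.4, -0.2, -0.1]
width: 0.0928
finger_force: 0.0
```

Emit:
jog_arm([
  {"linear": [0, 0, 0], "delta_rot": [0, 0, 0], "claw": 0.093},
  {"linear": [0, 0, 0], "delta_rot": [0, 0, 0], "claw": 0.093},
  {"linear": [0, 0, 0], "delta_rot": [0, 0, 0], "claw": 0.093},
])

```text
clock: 11.2
tool_pos: [0.5068, -0.0642, 0.1341]
ee_rot: [[-0.578, 0.816, -0.0], [0.816, 0.578, 0.0], [0.0, -0.0, -1.0]]
wrist_force: [0.2, 1.4, -0.1]
width: 0.0932
finger_force: 0.0
```

```bash
python3 - <<'E'
from look import *
im,m=look("w7",())
for l,z in (("ring_grip",.052),("fine_mark",.071)):
    for r in spotter.regions_of(l,"wrist")[:2]:
        v,u=np.nonzero(r["pixels"]); P=np.array([ray("wrist",a,b,z,m)[:2] for a,b in zip(u,v)]); print(l,r["confidence"],r["extent"],cv2.minEnclosingCircle((P*1000).astype(np.float32)))
hsv=cv2.cvtColor(im,cv2.COLOR_BGR2HSV); mk=((hsv[...,0]<8)|(hsv[...,0]>172))&(hsv[...,1]>180)&(hsv[...,2]>120)
n,lab,st,c=cv2.connectedComponentsWithStats(mk.astype(np.uint8)); i=1+st[1:,4].argmax(); v,u=np.nonzero(lab==i)
P=np.array([ray("wrist",a,b,.071,m)[:2] for a,b in zip(u,v)]); print("red",c[i],st[i],cv2.minEnclosingCircle((P*1000).astype(np.float32)))
E
```

```text
[ 0.50688128 -0.06430865  0.13417166] [[-0.578, 0.816, -0.0], [0.816, 0.578, 0.0], [0.0, -0.0, -1.0]] 11.25 0.09305804385367285 [-0.28369655  0.34174361 -0.19350183]
ring_grip 0.95 [227.6, 161.5, 289.8, 221.5] ((506.59783935546875, -62.90070343017578), 28.31080436706543)
fine_mark 0.59 [236.8, 176.2, 280.7, 217.5] ((506.61187744140625, -62.19931411743164), 19.81613540649414)
red [258.50984529 197.33895921] [ 238  175   43   45 1422] ((506.34686279296875, -62.73115158081055), 19.23260498046875)
```

View pics/w7.png

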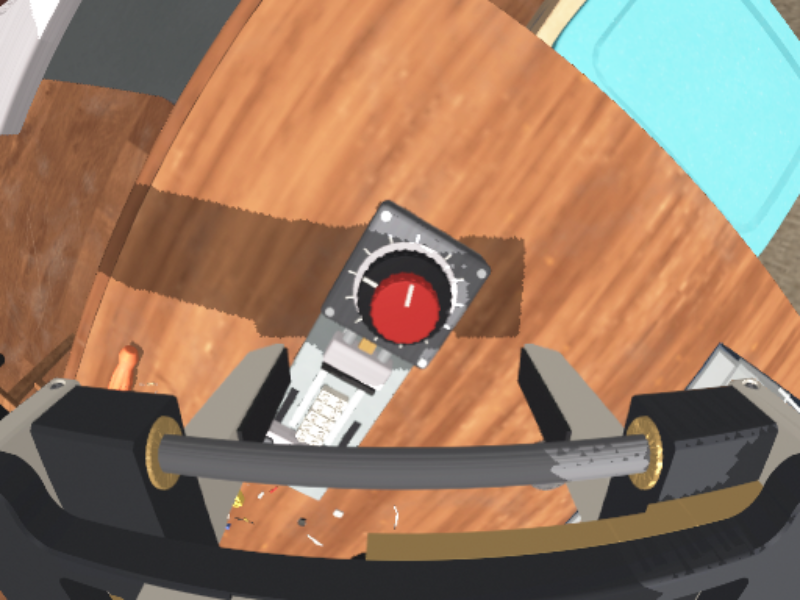

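The ring (405,300) and red knob are nearly centred between the open fingers, and the white pointer is at (410,293). I'll descend to a TCP height of about 38 mm, then grip the ring.

Emit:
jog_arm([
  {"linear": [0, 0, 0.03], "delta_rot": [0, 0, 0], "claw": 0.093},
  {"linear": [0, 0, 0.03], "delta_rot": [0, 0, 0], "claw": 0.093},
  {"linear": [0, 0, 0.02], "delta_rot": [0, 0, 0], "claw": 0.093},
  {"linear": [0, 0, 0.01], "delta_rot": [0, 0, 0], "claw": 0.093},
  {"linear": [0, 0, 0.005], "delta_rot": [0, 0, 0], "claw": 0.093},
  {"linear": [0, 0, 0], "delta_rot": [0, 0, 0], "claw": 0.093},
  {"linear": [0, 0, 0], "delta_rot": [0, 0, 0], "claw": 0.093},
])

```text
clock: 12.1
tool_pos: [0.5077, -0.0646, 0.04]
ee_rot: [[-0.579, 0.816, 0.002], [0.816, 0.579, -0.0], [-0.001, 0.001, -1.0]]
wrist_force: [0.2, -0.4, 0.4]
width: 0.0934
finger_force: 0.0
```

Emit:
jog_arm([
  {"linear": [0, 0, 0], "delta_rot": [0, 0, 0], "claw": 0.06},
  {"linear": [0, 0, 0], "delta_rot": [0, 0, 0], "claw": 0.06},
  {"linear": [0, 0, 0], "delta_rot": [0, 0, 0], "claw": 0.06},
  {"linear": [0, 0, 0], "delta_rot": [0, 0, 0], "claw": 0.06},
  {"linear": [0, 0, 0], "delta_rot": [0, 0, 0], "claw": 0.06},
  {"linear": [0, 0, 0], "delta_rot": [0, 0, 0], "claw": 0.06},
], grip_force=10)

```text
clock: 12.7
tool_pos: [0.5069, -0.0646, 0.0392]
ee_rot: [[-0.579, 0.816, 0.0], [0.816, 0.579, 0.0], [0.0, 0.0, -1.0]]
wrist_force: [0.8, 0.2, -0.0]
width: 0.0603
finger_force: 0.0
```

Emit:
jog_arm([
  {"linear": [0, 0, 0], "delta_rot": [0, 0, 0], "claw": 0.045},
  {"linear": [0, 0, 0], "delta_rot": [0, 0, 0], "claw": 0.045},
  {"linear": [0, 0, 0], "delta_rot": [0, 0, 0], "claw": 0.045},
  {"linear": [0, 0, 0], "delta_rot": [0, 0, 0], "claw": 0.045},
])

```text
clock: 13.1
tool_pos: [0.5074, -0.0643, 0.0392]
ee_rot: [[-0.579, 0.815, 0.001], [0.815, 0.579, 0.001], [-0.0, 0.001, -1.0]]
wrist_force: [1.6, 1.2, -2.0]
width: 0.0535
finger_force: 10.0
```

```bash
python3 -c "
from h import *
s=manip.state(); print(s['tool_pos'],s['wrist_force'],s['moment'],s['width'],s['finger_force'])"
```

```text
[ 0.50740691 -0.06428862  0.0392041 ] [ 1.57723237  1.15307419 -1.98863737] [ 0.12018102 -0.36591467 -0.00493583] 0.0535272234429705 9.999161213636398
```

Emit:
jog_arm([
  {"linear": [0, 0, 0], "delta_rot": [0, 0, 0], "claw": 0.045},
  {"linear": [0, 0, 0], "delta_rot": [0, 0, 0], "claw": 0.045},
  {"linear": [0, 0, 0], "delta_rot": [0, 0, 0.04], "claw": 0.045},
  {"linear": [0, 0, 0], "delta_rot": [0, 0, 0.04], "claw": 0.045},
  {"linear": [0, 0, 0], "delta_rot": [0, 0, 0.04], "claw": 0.045},
  {"linear": [0, 0, 0], "delta_rot": [0, 0, 0.04], "claw": 0.045},
  {"linear": [0, 0, 0], "delta_rot": [0, 0, 0], "claw": 0.045},
  {"linear": [0, 0, 0], "delta_rot": [0, 0, 0], "claw": 0.045},
], grip_force=45)

```text
clock: 13.9
tool_pos: [0.5074, -0.0643, 0.0392]
ee_rot: [[-0.44, 0.898, 0.001], [0.898, 0.44, 0.001], [0.0, 0.001, -1.0]]
wrist_force: [3.3, 2.1, -3.4]
width: 0.0531
finger_force: 45.0
```

```bash
cat > st.py <<'E'
from h import *
s=manip.state(); e=s['ee_rot']; print(s['tool_pos'].round(4),s['wrist_force'].round(1),s['moment'].round(3),s['width'].round(4),s['finger_force'], "cw rad",round(np.radians(35.36)-np.arctan2(e[1,1],e[0,1]),4), s["joint_pos"][-1], s["effort"][-1])
im=viewer.capture("wrist"); m=viewer.camera_model("wrist")
for r in spotter.regions_of("jaw","wrist")[:1]: print(r["confidence"],r["extent"])
E
python3 st.py
```

```text
Traceback (most recent call last):
  File "st.py", line 2, in <module>
    s=manip.state(); e=s['ee_rot']; print(s['tool_pos'].round(4),s['wrist_force'].round(1),s['moment'].round(3),s['width'].round(4),s['finger_force'], "cw rad",round(np.radians(35.36)-np.arctan2(e[1,1],e[0,1]),4), s["joint_pos"][-1], s["effort"][-1])
                                                                                                                ^^^^^^^^^^^^^^^^
AttributeError: 'float' object has no attribute 'round'
```

```bash
sed -i "s/s\['width'\].round(4)/s['width']/" st.py; python3 st.py
```

```text
[ 0.5074 -0.0643  0.0392] [ 3.3  2.1 -3.4] [ 0.441 -0.796 -0.017] 0.05309880092564767 44.99833703041077 cw rad 0.1616 4.74973650483613 0.007002833008300513
0.95 [203.5, 265.5, 246.2, 318.1]
```

Emit:
jog_arm([
  {"linear": [0, 0, 0], "delta_rot": [0, 0, 0.05], "claw": 0.045},
  {"linear": [0, 0, 0], "delta_rot": [0, 0, 0.05], "claw": 0.045},
  {"linear": [0, 0, 0], "delta_rot": [0, 0, 0.05], "claw": 0.045},
  {"linear": [0, 0, 0], "delta_rot": [0, 0, 0.05], "claw": 0.045},
  {"linear": [0, 0, 0], "delta_rot": [0, 0, 0.05], "claw": 0.045},
  {"linear": [0, 0, 0], "delta_rot": [0, 0, 0.05], "claw": 0.045},
  {"linear": [0, 0, 0], "delta_rot": [0, 0, 0.05], "claw": 0.045},
  {"linear": [0, 0, 0], "delta_rot": [0, 0, 0.05], "claw": 0.045},
])

```text
clock: 14.8
tool_pos: [0.5073, -0.0643, 0.0392]
ee_rot: [[-0.057, 0.998, 0.001], [0.998, 0.057, 0.0], [0.0, 0.001, -1.0]]
wrist_force: [3.4, 1.7, -3.5]
width: 0.0532
finger_force: 45.0
```

```bash
python3 st.py
```

```text
[ 0.5073 -0.0643  0.0392] [ 3.4  1.7 -3.5] [ 0.393 -0.795  0.378] 0.05317245900473178 44.996455907821655 cw rad 0.5602 -11.096333949880146 -0.1716697309166193
0.61 [230.3, 277.2, 288.4, 327.2]
```

Emit:
jog_arm([
  {"linear": [0, 0, 0], "delta_rot": [0, 0, 0.05], "claw": 0.045},
  {"linear": [0, 0, 0], "delta_rot": [0, 0, 0.05], "claw": 0.045},
  {"linear": [0, 0, 0], "delta_rot": [0, 0, 0.04], "claw": 0.045},
  {"linear": [0, 0, 0], "delta_rot": [0, 0, 0.03], "claw": 0.045},
  {"linear": [0, 0, 0], "delta_rot": [0, 0, 0.02], "claw": 0.045},
  {"linear": [0, 0, 0], "delta_rot": [0, 0, 0.02], "claw": 0.045},
])

```text
clock: 15.5
tool_pos: [0.5073, -0.0644, 0.0392]
ee_rot: [[0.153, 0.988, 0.001], [0.988, -0.153, 0.0], [0.001, 0.001, -1.0]]
wrist_force: [5.4, 3.8, -3.3]
width: 0.0538
finger_force: 45.0
```

```bash
python3 st.py
```

```text
[ 0.5073 -0.0644  0.0392] [ 5.4  3.8 -3.3] [ 0.482 -0.97   0.414] 0.05377718515009241 44.9974662065506 cw rad 0.7707 -19.239825766551736 -0.30106231570243835
0.9 [250.1, 272.4, 310.3, 330.1]
```

Emit:
jog_arm([
  {"linear": [0, 0, 0], "delta_rot": [0, 0, 0.02], "claw": 0.045},
  {"linear": [0, 0, 0], "delta_rot": [0, 0, 0.02], "claw": 0.045},
])

```text
clock: 15.8
tool_pos: [0.5073, -0.0644, 0.0392]
ee_rot: [[0.193, 0.981, 0.001], [0.981, -0.193, 0.0], [0.001, 0.001, -1.0]]
wrist_force: [4.7, 3.3, -4.2]
width: 0.053
finger_force: 45.0
```

```bash
python3 st.py
```

```text
[ 0.5073 -0.0644  0.0392] [ 4.7  3.3 -4.2] [ 0.571 -0.953  0.425] 0.052975573973371534 44.99738931655884 cw rad 0.8109 -20.787191270440875 -0.341918533667922
0.67 [251.6, 272.4, 316.8, 330.5]
```

Emit:
jog_arm([
  {"linear": [0, 0, 0], "delta_rot": [0, 0, 0.02], "claw": 0.045},
  {"linear": [0, 0, 0], "delta_rot": [0, 0, 0.02], "claw": 0.045},
])

```text
clock: 16.1
tool_pos: [0.5073, -0.0644, 0.0392]
ee_rot: [[0.231, 0.973, 0.001], [0.973, -0.231, 0.0], [0.0, 0.001, -1.0]]
wrist_force: [5.2, 1.6, -3.2]
width: 0.053
finger_force: 45.0
```

```bash
python3 st.py
```

```text
[ 0.5073 -0.0644  0.0392] [ 5.2  1.6 -3.2] [ 0.523 -1.012  0.468] 0.05295170235044769 44.99733924865723 cw rad 0.8502 -22.296091316949724 -0.43631661683321
0.58 [260.1, 269.9, 319.3, 330.5]
```

Emit:
jog_arm([
  {"linear": [0, 0, 0], "delta_rot": [0, 0, 0.02], "claw": 0.045},
  {"linear": [0, 0, 0], "delta_rot": [0, 0, 0.02], "claw": 0.045},
])

```text
clock: 16.4
tool_pos: [0.5073, -0.0644, 0.0392]
ee_rot: [[0.269, 0.963, 0.001], [0.963, -0.269, 0.0], [0.0, 0.001, -1.0]]
wrist_force: [4.2, 2.2, -3.3]
width: 0.0532
finger_force: 45.0
```

```bash
python3 st.py
```

```text
[ 0.5073 -0.0644  0.0392] [ 4.2  2.2 -3.3] [ 0.559 -1.078  0.616] 0.053157003526836645 44.997283816337585 cw rad 0.8893 -23.80218902439173 -0.5274575762450695
0.56 [260.7, 266.2, 324.2, 331.7]
```

Emit:
jog_arm([
  {"linear": [0, 0, 0], "delta_rot": [0, 0, 0], "claw": 0.045},
  {"linear": [0, 0, 0], "delta_rot": [0, 0, 0], "claw": 0.085},
  {"linear": [0, 0, 0], "delta_rot": [0, 0, 0], "claw": 0.085},
  {"linear": [0, 0, 0], "delta_rot": [0, 0, 0], "claw": 0.085},
  {"linear": [0, 0, 0], "delta_rot": [0, 0, 0], "claw": 0.085},
])

```text
clock: 17.0
tool_pos: [0.5058, -0.0654, 0.0391]
ee_rot: [[0.271, 0.963, -0.002], [0.963, -0.271, -0.001], [-0.001, -0.002, -1.0]]
wrist_force: [-0.1, 0.3, 0.8]
width: 0.0802
finger_force: 0.0
```

Emit:
jog_arm([
  {"linear": [0, 0, -0.02], "delta_rot": [0, 0, 0], "claw": 0.085},
  {"linear": [0, 0, -0.03], "delta_rot": [0, 0, 0], "claw": 0.085},
  {"linear": [0, 0, -0.04], "delta_rot": [0, 0, 0], "claw": 0.085},
  {"linear": [0, 0, -0.03], "delta_rot": [0, 0, 0], "claw": 0.085},
  {"linear": [-0.04, 0, 0], "delta_rot": [0, 0, 0], "claw": 0.085},
  {"linear": [-0.04, 0, 0], "delta_rot": [0, 0, 0], "claw": 0.085},
  {"linear": [-0.02, 0, 0], "delta_rot": [0, 0, 0], "claw": 0.085},
  {"linear": [0, 0, 0], "delta_rot": [0, 0, 0], "claw": 0.085},
])

```text
clock: 17.8
tool_pos: [0.4778, -0.1652, 0.159]
ee_rot: [[0.277, 0.961, -0.002], [0.961, -0.277, -0.002], [-0.003, -0.002, -1.0]]
wrist_force: [0.8, -0.2, -0.6]
width: 0.0848
finger_force: 0.0
```

Emit:
jog_arm([
  {"linear": [-0.04, 0, 0], "delta_rot": [0, 0, 0], "claw": 0.085},
  {"linear": [-0.02, 0, 0], "delta_rot": [0, 0, 0], "claw": 0.085},
  {"linear": [0, 0, 0], "delta_rot": [0, 0, 0], "claw": 0.085},
  {"linear": [0, 0, 0], "delta_rot": [0, 0, 0], "claw": 0.085},
  {"linear": [0, 0, 0], "delta_rot": [0, 0, 0], "claw": 0.085},
])

```text
clock: 18.3
tool_pos: [0.4645, -0.2162, 0.1592]
ee_rot: [[0.266, 0.964, 0.0], [0.964, -0.266, 0.002], [0.002, -0.0, -1.0]]
wrist_force: [0.1, -0.0, -0.1]
width: 0.0851
finger_force: 0.0
```

```bash
python3 - <<'E'
from look import *
im,m=look("w8",("terminal_block",))
cv2.imwrite("pics/w8c.png",cv2.resize(im[0:260,130:390],None,fx=2.2,fy=2.2,interpolation=cv2.INTER_CUBIC))
E
```

```text
[ 0.46450195 -0.21643545  0.1592049 ] [[0.266, 0.964, 0.0], [0.964, -0.266, 0.001], [0.001, -0.0, -1.0]] 18.35 0.08508139831087964 [-0.06924657 -0.62420115 -0.62009938]
terminal_block 0.85 [282.3, 230.1, 311.5, 273.3] 297.0 249.0
    [122. 224. 238.] [ 0.48551514 -0.31931956] (485.09326171875, -319.72845458984375) (51.09425735473633, 23.692625045776367) 46.876773834228516
terminal_block 0.7 [279.0, 107.7, 311.8, 158.7] 297.0 132.5
    [244. 247. 248.] [ 0.51746152 -0.18366719] (517.7378540039062, -184.08038330078125) (21.762964248657227, 47.581748962402344) 4.748204708099365
terminal_block 0.43 [303.8, 331.4, 321.9, 339.2] 311.6 335.6
    [ 84. 145.  75.] [ 0.47618283 -0.47257538] (475.2295227050781, -475.1022033691406) (21.637022018432617, 24.776063919067383) 21.843477249145508
```

View pics/w8c.png

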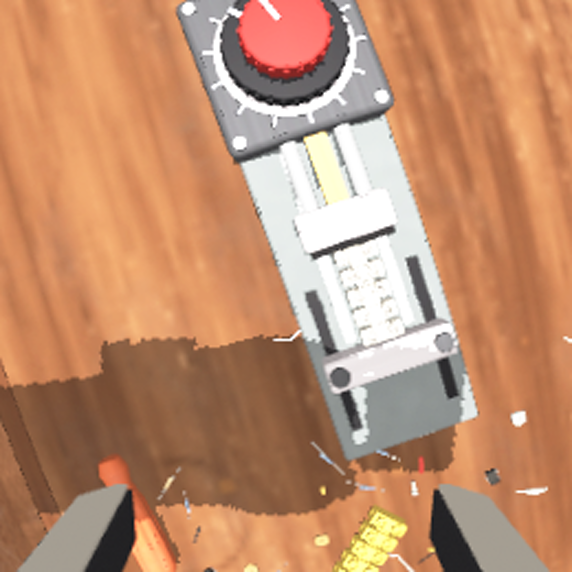

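The block sits between the pad (row ~245) and the stop bar (row ~350). The jaw has closed, and the red pointer still points where it did relative to the stage. The hand is clear, so I'm handing in.

```bash
python3 -c "
from cell import manip
print(manip.job_done())"
```

```text
the job is handed in; nothing more can be done
None
```

The white block is clamped end to end against the stop bar at roughly 8–9 N (estimated from the ring's turning torque, not measured directly); only the outer ring was turned, the red pointer looks unmoved, the hand is clear, and the job is handed in at about 18 s.

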